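# Change the filter cassette in a push-push bay

## Robot

A 6-joint arm with a two-finger parallel gripper is mounted at the origin on the work surface. World frame = base frame: x ahead of the robot, y to its left, z up, the work surface at z = 0. Lengths are in mm, angles in rad, forces in N, time in s.
With the tool pointing down it reaches from about 250 to 800 mm from the base axis. Payload 3.9 kg.
Tool frame: the origin (TCP) lies between the finger pads; the fingertips stand 14 mm ahead of it and the grasp point (between the pads) lies 5 mm behind it (tip_extent is the distance from the TCP to the fingertips, in mm); z points along the fingers, y is the line along which they close (so a half turn about z gives the same grasp; the last joint's range is limited). The gripper opens to 85 mm and grips with 20 to 120 N. Pads are 22 mm wide; open, the fingers measure 114 mm over their backs; the gripper's body (76 mm by 85 mm) begins 54 mm behind the grasp point. The pads swing forward as they close: fully open they stand 13 mm farther back than shut.
Start: joints at [1.3, 0.26, -0.138, 1.173, 0, 1.571], TCP at [140.434, 505.859, 245.304] pointing down, gripper open.
Joint ranges: [-2.78, 2.78], [-0.83, 1.72], [-1.28, 1.37], [-1.9, 2.12], [-1.57, 1.48], [-3.14, 3.14]. Speed limits (rad/s): [2.57, 2.57, 3.14, 3.14, 3.14, 3.14].

## Interface

Orientations are given as [roll, pitch, yaw] about the fixed x, y, z axes, in that order (R = Rz(yaw) Ry(pitch) Rx(roll)).
In Python, from cell import * gives the robot as it stands.
- The arm moves only by the shell command python3 -m inch 'ROWS'. ROWS is JSON, a list that holds one entry, the list of rows, each a list of 7 numbers: the closure in counts, from 0 (fully open) to 255 (shut), then the shift along the tool's x, y, z in cm, then the turn, a rotation vector about the tool's x, y, z in rad. A call has 1 to 10 rows; each row is the pose to reach, as a shift and turn from the pose commanded when the call began, along the tool's axes at that moment; what a row does not reach only later rows make up. A row lasts 1/12 s, in which the tool goes at most 41.7 mm and 7.16 degrees, less where a joint would pass 70% of its speed; a pose out of reach is approached as far as the arm can. A call with a gripper value outside its range is refused whole. The fingers move at their own pace and stop on an object; the grip force is fixed at half the most. Time passes only in rows, so rows that repeat a pose let the fingers close. It gives the time, the measured TCP pose, the force, the opening and the grip force at its end, in the units of the state.
- read_state(): the state, without advancing time (a new reading comes with each control period).
- read_camera(name): name is "scene" or "top" or "wrist"; returns the picture (384x512x3 uint8, red, green, blue); there is no depth.
- camera_info(name): a dict with "intrinsics" (3x3 intrinsics, pixels), "origin" and "attitude" of the camera in the world. Camera axes: x right, y up, looking along -z (the intrinsics and any distortion apply to the point x, -y, -z); pixel columns grow to the right and rows downward; lengths in mm; the calibration is good to about 2 mm. A picture is of the moment at which its call begins: read the wrist's pose just before it. camera_info takes no time and is no camera call; for the wrist camera it gives the pose at the moment of the call.
- job_done(): hands the job in; it is judged then, once.
The state is a dict: "time_s": time; "joints": joint angles; "joint_vel": joint speeds; "joint_torque": joint torques, N m; "ee_pos": TCP position; "tcp_rot": TCP orientation; "ft_force": force on the tool from outside, world axes, zero at the start; "moment": the same for the moment, N m; "grip_width": finger opening in mm; "gripper_force": force on a finger pad.
Only numpy, scipy, OpenCV 4.12 (cv2) and the standard library are available. Lean on these libraries where they do the work, as an engineer would, in place of code of your own. Each camera call takes 0.05 s, during which the arm holds its last target. There are 200 camera calls.

## Task

Change the filter cassette in the air sampler: push the used cassette (red band) down until its catch lets go and it pops up, take it out and put it in the red tray, then put the fresh cassette (green band) in the bay and push it down until the catch holds it. How deep the catch needs varies, so push by feel until it stops giving and no further (over 15 N on the cradle harms the catch; do not drop a cassette in), and leave the other things on the bench where they are.

Things in the scene. Friction and masses are not known exactly. Their poses are not given: they have to be found in the camera images.
- used: Box-shaped filter cassette standing upright, 50 mm (its x) x 22 mm (its y) x 100 mm tall (its z), about 0.06 to 0.13 kg; the lowest 5 mm are a smaller black foot, 47 x 19 mm. Origin at the centre of its underside. The same either way round. This one is grey with a red band around its top; at the start it sits latched in the sampler's bay, its top 33 mm above the sampler's top.
- fresh: Box-shaped filter cassette standing upright, 50 mm (its x) x 22 mm (its y) x 100 mm tall (its z), about 0.06 to 0.13 kg; the lowest 5 mm are a smaller black foot, 47 x 19 mm. Origin at the centre of its underside. The same either way round. This one is white with a green band around its top; at the start it stands in the aluminium stand.
- sampler: Air sampler, a fixed white box 200 (x) x 180 (y) x 130 mm tall, blue control strip on its -x side, vent grille on top at its +x end. Origin at the centre of its underside. Never moves. In its top is the cassette bay, an upright slot with a blue 45 degree lead-in.
- bay_mouth (a point): Centre of the bay's opening, level with the sampler's top (130 mm above the table). Axes as the sampler's: a cassette goes in with its x along this x. The slot is 53 x 25 mm inside (1.5 mm play each side), widened to 63 x 35 mm at the top by the 5 mm lead-in.
- catch_travel (a joint): Downward travel (m) of the sprung cradle that carries the cassette. 0 = up, ejected: the cassette's underside 40 mm below the bay mouth, its top 60 mm above. About 0.027 = held by the catch: top 33 mm above. Push-push: push to the end of travel and let it rise: from up it is then held, from held it is released and rises to 0. A push that stops short changes nothing.
- cradle: The small orange cradle in the bay; origin at the centre of its floor, on which the cassette stands, unclipped. Travel ends 8 to 29 mm below the held depth, differing between units, not readable beforehand (2.5 mm deeper when ejecting than when latching). The spring resists with 3 N at the top, 4 to 6 N lower; at the end it climbs 10 N per mm. A push is complete at 8 N; over 15 N on the cradle harms the catch.
- tray: Fixed red open tray for used cassettes, 160 (x) x 130 (y) x 35 mm tall, walls and floor 4 mm. Origin at the centre of its underside.
- tray_in (a point): Centre of the red tray's inner floor, 4 mm above the table; axes as the tray's.
- stand: Fixed aluminium stand, base plate 90 x 70 x 5 mm with a pocket 53 x 26 mm inside, rim 25 mm above the table, in which the fresh cassette stands on the 5 mm plate. Origin at the centre of its underside, x along the pocket's length.
- other: bystander: a grey cassette with a blue end band, a different type, lying flat, 85 x 50 x 22 mm
- amber_bottle: bystander: amber glass bottle, 56 mm diameter, 105 mm tall
- tablet_jar: bystander: white jar with green cap, 60 mm diameter, 80 mm tall
- beaker: bystander: glass beaker, 66 mm diameter, 85 mm tall
- petri_dish: bystander: clear closed dish, 90 mm diameter, 16 mm tall
- weigh_dish: bystander: shallow aluminium dish, 90 mm diameter, 25 mm tall
- spatula: bystander: lab spatula with a black handle, 160 mm long, lying flat

How it is judged:
By the outcome, as a careful person would: the job done as asked, in the order asked, and still so for the second after the job is handed in, with the robot touching nothing.
It also fails if it takes over 72 s, if anything falls off the work surface, if the arm or the gripper's body presses on something with over 40 N, if the wrist force passes 120 N, or if a joint passes its speed limit or range.

## Working session

There is one attempt and no reset: what is moved stays moved. The work goes in short steps, Python scripts to look and compute and a shell command to move; the robot and the scene stay as the last step left them, time stands still between calls to the robot, and variables do not carry over. Pictures are saved under pics/ and viewed, at most 10 in all, crops included, and the job is handed in when it is done.

```bash
ls; mkdir -p pics; python3 - <<'E'
from cell import *
import cv2
s=read_state();print(s)
for n in("scene","top"):
    i=read_camera(n);cv2.imwrite(f"pics/{n}0.png",i[...,::-1]);print(n,camera_info(n))
E
```

```text
pics
{'time_s': 0.0, 'joints': array([ 1.30002464e+00,  2.60655816e-01, -1.39392592e-01,  1.17270605e+00,
        1.79772893e-05,  1.57080530e+00]), 'joint_vel': array([-0.00094354,  0.00174929, -0.00032633, -0.00283923, -0.0012783 ,
       -0.00049703]), 'joint_torque': array([-2.22632953e-03, -4.05672920e+01,  2.53926873e+01,  1.87586888e-02,
       -2.51581023e-04, -6.80153363e-06]), 'ee_pos': array([140.24030683, 505.22883436, 244.47077394]), 'tcp_rot': array([-3.13963453e+00, -1.79596813e-05,  2.87081195e+00]), 'ft_force': array([1.19533569, 0.58788931, 0.22826427]), 'moment': array([-0.03108582, -0.0358993 , -0.00934348]), 'gripper_force': 0.0, 'grip_width': 85.33019362711511}
scene {'intrinsics': array([[497.0907578 ,   0.        , 252.73287641],
       [  0.        , 497.0907578 , 187.7164575 ],
       [  0.        ,   0.        ,   1.        ]]), 'origin': array([ 977.41423562, -510.41740018, 1279.77917368]), 'attitude': array([ 0.5396468 , -0.01008856,  0.70035363])}
top {'intrinsics': array([[433.89337763,   0.        , 247.99061092],
       [  0.        , 433.89337763, 185.4053573 ],
       [  0.        ,   0.        ,   1.        ]]), 'origin': array([ 471.73416375,   24.03614452, 1398.42754037]), 'attitude': array([ 0.06722115, -0.00501302, -1.55519856])}
```

View pics/top0.png

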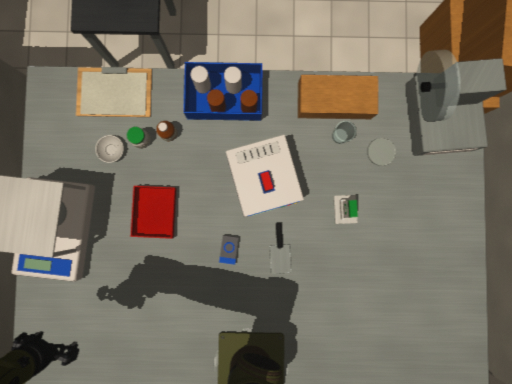

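View pics/scene0.png

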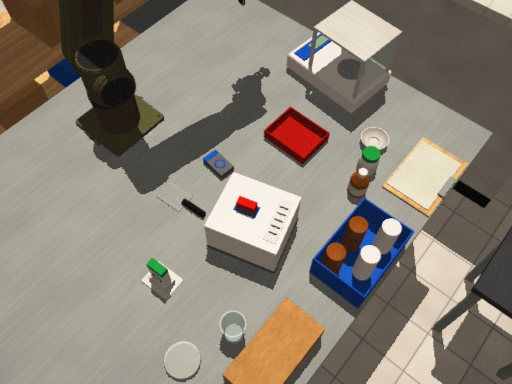

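The top view shows the sampler at about (265,175) with the red used cassette at (266,181). The tray is at (154,211) and the fresh green cassette in its stand at (350,208). Both bottles and the weigh dish are top-left, the blue-banded cassette is at (229,248), and the spatula is at (280,245).

```bash
cat > h.py <<'E'
from cell import *
import cv2, numpy as np
from scipy.spatial.transform import Rotation as R
def cast(ci,px,z):
    px=np.atleast_2d(px).astype(float);K=ci["intrinsics"];o=np.array(ci["origin"])
    d=np.c_[(px[:,0]-K[0,2])/K[0,0],-(px[:,1]-K[1,2])/K[1,1],-np.ones(len(px))]
    d=R.from_euler('xyz',ci["attitude"]).apply(d)
    return o+d*((z-o[2])/d[:,2])[:,None]
def mask(i,c):
    h=cv2.cvtColor(i,cv2.COLOR_RGB2HSV);H,S,V=cv2.split(h)
    return {'red':((H<8)|(H>172))&(S>150)&(V>60),'green':(H>45)&(H<80)&(S>120)&(V>50),
     'white':(S<50)&(V>190)}[c].astype('uint8')
def blobs(m,amin=20):
    cs,_=cv2.findContours(m,cv2.RETR_EXTERNAL,cv2.CHAIN_APPROX_NONE)
    return sorted([c[:,0,:] for c in cs if cv2.contourArea(c)>amin],key=lambda c:-cv2.contourArea(c.reshape(-1,1,2)))
def rect(ci,px,z):
    p=cast(ci,px,z)[:,:2].astype('float32');(c,s,a)=cv2.minAreaRect(p)
    if s[0]<s[1]: s=s[::-1];a+=90
    return np.round(c,1),np.round(s,1),round((a+90)%180-90,1)
def topose(P,yaw):
    "shift cm (tool axes) & turn about tool z (deg) from now to TCP P with tool x at yaw(deg), pointing down"
    s=read_state();r=R.from_euler('xyz',s['tcp_rot'])
    d=r.inv().apply(np.array(P)-s['ee_pos'])/10
    t=R.from_euler('xyz',[np.pi,0,np.radians(yaw)]);v=(r.inv()*t).as_rotvec()
    print('shift cm',d.round(2),'turn',v.round(3))
E
python3 - <<'E'
from h import *
for n in("top","scene"):
    i=read_camera(n);ci=camera_info(n)
    for c,z in(('red',163),('green',105),('white',130)):
        for b in blobs(mask(i,c))[:5]:
            print(n,c,b.mean(0).round(),rect(ci,b,z), rect(ci,b,35) if c=='red' else '')
E
```

```text
top red [153. 212.] (array([476.9, 287.7]), array([145.5, 120.8]), -1.4) (array([477.4, 315. ]), array([160.5, 133.3]), -1.4)
top red [266. 181.] (array([569.3, -32.9]), array([51.5, 24.8]), 16.7) (array([579.4, -38.8]), array([56.8, 27.3]), 16.7)
top green [135. 135.] (array([705.5, 361.1]), array([48.8, 48.1]), 1.8) 
top green [353. 208.] (array([ 496.4, -293.7]), array([47.9, 20.9]), -0.0) 
top white [ 37. 240.] (array([419.6, 625.5]), array([298.1, 222.1]), 3.1) 
top white [264. 175.] (array([588.7, -27.3]), array([199. , 177.7]), 16.7) 
top white [346.  57.] (array([ 956.5, -278.7]), array([99.2, 96.6]), 89.8) 
top white [274.  54.] (array([942. , -51.8]), array([92.4, 90. ]), 29.5) 
top white [310.  23.] (array([1048.3, -162.8]), array([96.8, 64.9]), -89.0) 
scene red [296. 134.] (array([533.2, 221. ]), array([152.7, 133.7]), -1.3) (array([482.2, 304.8]), array([170.2, 149. ]), -1.3)
scene red [247. 204.] (array([574. , -39.6]), array([51.9, 30.9]), 16.6) (array([527.8,  14.4]), array([57.9, 34.4]), 16.6)
scene green [371. 154.] (array([720.5, 343.5]), array([56.8, 48.9]), -56.4) 
scene green [157. 267.] (array([ 499.5, -298.8]), array([54.3, 23.5]), 3.6) 
scene white [423. 318.] (array([1072.9,   25.2]), array([416.8, 155.5]), -75.0) 
scene white [254. 212.] (array([588.4, -28.9]), array([202.7, 181.9]), 16.6) 
scene white [358.  30.] (array([409.5, 725.2]), array([219. , 196.3]), -5.7) 
scene white [424. 174.] (array([871.5, 366. ]), array([187.6, 123.7]), -89.9) 
scene white [325.  57.] (array([398.7, 544.7]), array([147.5,  60.5]), 84.6)
```

```bash
python3 - <<'E'
from h import *
topose([570,-35,300],196.7)
E
```

```text
shift cm [-55.86 -40.59  -5.48] turn [-0.001 -0.    -0.562]
```

```bash
python3 -m inch '[[[0,-5,-4,-4,0,0,-0.05],[0,-10,-8,-5.5,0,0,-0.12],[0,-14,-11,-5.5,0,0,-0.2],[0,-18,-14,-5.5,0,0,-0.3],[0,-24,-18,-5.5,0,0,-0.4],[0,-28,-21,-5.5,0,0,-0.5],[0,-32,-24,-5.5,0,0,-0.56],[0,-36,-27,-5.5,0,0,-0.56],[0,-40,-29,-5.5,0,0,-0.56],[0,-40,-29,-5.5,0,0,-0.56]]]'; python3 - <<'E'
from h import *
topose([570,-35,300],196.7)
E
```

```text
time_s: 1.03
ee_pos: [389.0, 187.7, 299.3]
tcp_rot: [3.141, 0.0, -2.852]
ft_force: [0.1, 1.3, -0.5]
grip_width: 85.2
gripper_force: 0.0
shift cm [-10.99 -26.51  -0.07] turn [ 0.     0.    -0.002]
```

```bash
python3 -m inch '[[[0,-2,-4,0,0,0,0],[0,-3.5,-8,0,0,0,0],[0,-5,-12,0,0,0,0],[0,-7,-16,0,0,0,0],[0,-9,-20,0,0,0,0],[0,-10.5,-24,0,0,0,0],[0,-11,-26,0,0,0,0],[0,-11,-26.5,0,0,0,0],[0,-11,-26.5,0,0,0,0],[0,-11,-26.5,0,0,0,0]]]'; python3 - <<'E'
from h import *
ci=camera_info('wrist');print(ci);i=read_camera('wrist');cv2.imwrite('pics/w1.png',i[...,::-1])
for b in blobs(mask(i,'red'))[:3]: print(b.mean(0),rect(ci,b,163))
topose([570,-35,300],196.7)
E
```

```text
time_s: 1.87
ee_pos: [568.7, -32.9, 298.7]
tcp_rot: [3.14, -0.001, -2.853]
ft_force: [0.4, 1.1, -0.2]
grip_width: 85.8
gripper_force: 0.0
{'intrinsics': array([[307.98129962,   0.        , 249.38112554],
       [  0.        , 307.98129962, 186.84071749],
       [  0.        ,   0.        ,   1.        ]]), 'origin': array([498.42324136, -54.8359409 , 427.91386331]), 'attitude': array([-0.29187191, -0.00205272,  1.85885101])}
[491.1425 177.1375] (array([500.6, 159.5]), array([115.7,  52.4]), 30.3)
[246.77165354 171.38582677] (array([562. , -38.1]), array([33.9, 22.2]), 17.0)
shift cm [-0.07 -0.31 -0.1 ] turn [ 0.001 -0.001 -0.002]
```

View pics/w1.png

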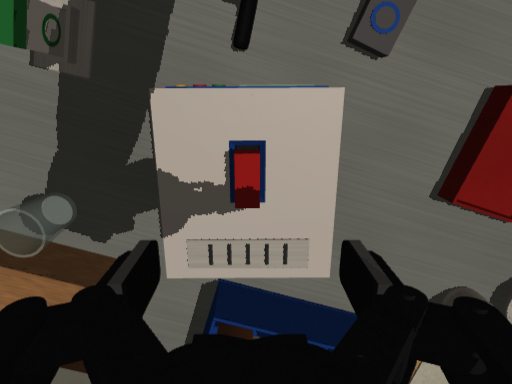

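The wrist view shows the used cassette centred near (247,178) in its blue-rimmed bay at (247,172). The gripper's shadow falls across the lower part of the red top.

```bash
python3 - <<'E'
from h import *
ci=camera_info('wrist');i=read_camera('wrist')
h=cv2.cvtColor(i,cv2.COLOR_RGB2HSV).astype(int);H,S,V=h[...,0],h[...,1],h[...,2]
win=np.zeros(H.shape,bool);win[120:225,200:300]=1
for n,m,zs in(('red',((H<8)|(H>172))&(S>150)&(V>40),[163]),('blue+red',(S>120)&(((H>100)&(H<130))|(H<8)|(H>172))&(V>20),[130])):
    b=blobs((m&win).astype('uint8'))[0];print(n,b.min(0),b.max(0),[rect(ci,b,z) for z in zs])
for r in range(138,212,4): print(r,i[r,240],i[r,247],i[r,255])
E
```

```text
red [233 150] [258 207] [(array([568.7, -36.2]), array([52.9, 21.9]), 17.0)]
blue+red [229 141] [264 207] [(array([573.1, -34.7]), array([68.2, 34.6]), 16.2)]
138 [169 159 146] [171 159 147] [170 159 146]
142 [13 32 73] [13 32 73] [12 32 73]
146 [23 22 22] [23 22 22] [24 21 22]
150 [46 11 10] [47 12 11] [46 11 10]
154 [128  21  19] [129  22  19] [129  22  19]
158 [134  22  19] [135  23  21] [135  23  20]
162 [135  23  20] [135  23  20] [136  23  21]
166 [134  20  18] [135  22  20] [135  22  20]
170 [135  22  20] [134  22  20] [134  22  19]
174 [134  22  19] [135  23  21] [134  22  20]
178 [135  23  20] [135  22  20] [135  22  20]
182 [134  21  19] [135  23  20] [135  22  20]
186 [130  21  19] [58  8  7] [135  22  20]
190 [54  7  7] [53  7  6] [58  8  7]
194 [53  7  6] [53  9  7] [53  7  5]
198 [53  8  7] [53  8  6] [54  9  8]
202 [53  7  5] [53  7  7] [53  7  6]
206 [54  8  7] [53  7  6] [53  8  6]
210 [164 154 141] [167 156 143] [167 156 143]
```

```bash
python3 - <<'E'
from h import *
print(read_state()['ee_pos'],read_state()['ft_force'])
topose([570,-35.6,190],196.7)
E
```

```text
[568.39525779 -31.89965745 299.19251181] [ 0.15976511  1.06341267 -0.2222808 ]
shift cm [-0.05 -0.41 10.92] turn [ 0.001 -0.001 -0.001]
```

```bash
python3 -m inch '[[[255,-0.05,-0.4,2,0,0,0],[255,-0.05,-0.4,4,0,0,0],[255,-0.05,-0.4,6,0,0,0],[255,-0.05,-0.4,8,0,0,0],[255,-0.05,-0.4,9.5,0,0,0],[255,-0.05,-0.4,10.4,0,0,0],[255,-0.05,-0.4,10.8,0,0,0],[255,-0.05,-0.4,10.9,0,0,0],[255,-0.05,-0.4,10.9,0,0,0],[255,-0.05,-0.4,10.9,0,0,0]]]'; python3 - <<'E'
from h import *
import time
print(read_state()['ft_force'],read_state()['ee_pos'])
topose([570,-35.6,190],196.7)
E
```

```text
time_s: 2.8
ee_pos: [571.6, -36.5, 191.3]
tcp_rot: [-3.141, 0.002, -2.852]
ft_force: [-0.8, -0.4, -0.0]
grip_width: 0.1
gripper_force: 0.0
[-0.7842437  -0.37831747 -0.00431264] [571.61796348 -36.50642789 191.28935129]
shift cm [0.13 0.13 0.13] turn [-0.001  0.002 -0.002]
```

```bash
cat > g.py <<'E'
# guard: fails (stops the chain) once push force exceeds limit
import sys;from cell import *
s=read_state();f=s['ft_force'][2];print('z',round(s['ee_pos'][2],1),'f',s['ft_force'].round(1));sys.exit(f>float(sys.argv[1]))
E
python3 -m inch '[[[255,0,0,0.4,0,0,0],[255,0,0,0.8,0,0,0],[255,0,0,1.1,0,0,0],[255,0,0,1.2,0,0,0],[255,0,0,1.3,0,0,0],[255,0,0,1.4,0,0,0]]]' && python3 g.py 7.5 && python3 -m inch '[[[255,0,0,0.1,0,0,0],[255,0,0,0.2,0,0,0]]]' >/dev/null && python3 g.py 7.5 && python3 -m inch '[[[255,0,0,0.1,0,0,0],[255,0,0,0.2,0,0,0]]]' >/dev/null && python3 g.py 7.5
```

```text
time_s: 3.3
ee_pos: [570.9, -36.9, 176.2]
tcp_rot: [-3.141, -0.0, -2.853]
ft_force: [-0.6, -0.8, 3.7]
grip_width: -0.3
gripper_force: 1.5
z 176.2 f [-0.6 -0.8  3.7]False
```

```bash
sed -i 's/sys.exit(f>float(sys.argv\[1\]))/sys.exit(int(f>float(sys.argv[1])))/' g.py
m(){ :; }
python3 -m inch '[[[255,0,0,0.1,0,0,0],[255,0,0,0.2,0,0,0]]]' >/dev/null && python3 g.py 7.5 && python3 -m inch '[[[255,0,0,0.1,0,0,0],[255,0,0,0.2,0,0,0]]]' >/dev/null && python3 g.py 7.5 && python3 -m inch '[[[255,0,0,0.1,0,0,0],[255,0,0,0.2,0,0,0]]]' >/dev/null && python3 g.py 7.5 && python3 -m inch '[[[255,0,0,0.1,0,0,0],[255,0,0,0.2,0,0,0]]]' >/dev/null && python3 g.py 7.5
```

```text
z 174.6 f [-0.9  0.5  4. ]
z 172.4 f [-1.3 -0.9  3. ]
z 170.3 f [-1.1  0.2  4.7]
z 168.2 f [-0.9 -0.8  3.9]
```

```bash

python3 -m inch '[[[255,0,0,0.04,0,0,0]]]' >/dev/null && python3 g.py 7 && python3 -m inch '[[[255,0,0,0.04,0,0,0]]]' >/dev/null && python3 g.py 7 && python3 -m inch '[[[255,0,0,0.04,0,0,0]]]' >/dev/null && python3 g.py 7 && python3 -m inch '[[[255,0,0,0.04,0,0,0]]]' >/dev/null && python3 g.py 7 && python3 -m inch '[[[255,0,0,0.04,0,0,0]]]' >/dev/null && python3 g.py 7 && python3 -m inch '[[[255,0,0,0.04,0,0,0]]]' >/dev/null && python3 g.py 7 && python3 -m inch '[[[255,0,0,0.04,0,0,0]]]' >/dev/null && python3 g.py 7 && python3 -m inch '[[[255,0,0,0.04,0,0,0]]]' >/dev/null && python3 g.py 7 && python3 -m inch '[[[255,0,0,0.04,0,0,0]]]' >/dev/null && python3 g.py 7 && python3 -m inch '[[[255,0,0,0.04,0,0,0]]]' >/dev/null && python3 g.py 7 && python3 -m inch '[[[255,0,0,0.04,0,0,0]]]' >/dev/null && python3 g.py 7 && python3 -m inch '[[[255,0,0,0.04,0,0,0]]]' >/dev/null && python3 g.py 7 && python3 -m inch '[[[255,0,0,0.04,0,0,0]]]' >/dev/null && python3 g.py 7 && python3 -m inch '[[[255,0,0,0.04,0,0,0]]]' >/dev/null && python3 g.py 7 && python3 -m inch '[[[255,0,0,0.04,0,0,0]]]' >/dev/null && python3 g.py 7 && python3 -m inch '[[[255,0,0,0.04,0,0,0]]]' >/dev/null && python3 g.py 7 && python3 -m inch '[[[255,0,0,0.04,0,0,0]]]' >/dev/null && python3 g.py 7 && python3 -m inch '[[[255,0,0,0.04,0,0,0]]]' >/dev/null && python3 g.py 7 && python3 -m inch '[[[255,0,0,0.04,0,0,0]]]' >/dev/null && python3 g.py 7 && python3 -m inch '[[[255,0,0,0.04,0,0,0]]]' >/dev/null && python3 g.py 7
```

```text
z 167.6 f [-1.1 -0.7  4.7]
z 167.3 f [-1.2 -1.2  4.2]
z 166.9 f [-1.  -0.4  5.4]
z 166.5 f [-0.5 -0.2  4.2]
z 166.1 f [-1.9 -1.   3.8]
z 165.7 f [-1.  -0.3  5.2]
z 165.4 f [-0.6 -0.9  5.4]
z 165.1 f [-1.8 -0.1  7. ]
```

```bash

python3 -m inch '[[[255,0,0,0,0,0,0]]]' >/dev/null && python3 g.py 8.5 && python3 -m inch '[[[255,0,0,0.02,0,0,0]]]' >/dev/null && python3 g.py 8.5 && python3 -m inch '[[[255,0,0,0.02,0,0,0]]]' >/dev/null && python3 g.py 8.5 &&  python3 -m inch '[[[255,0,0,0.02,0,0,0]]]' >/dev/null && python3 g.py 8.5 &&  python3 -m inch '[[[255,0,0,0.02,0,0,0]]]' >/dev/null && python3 g.py 8.5
```

```text
z 165.1 f [-2.1 -0.3  5.5]
z 165.1 f [-0.6 -0.4  6.4]
z 164.9 f [-1.3 -0.2  7.1]
z 164.8 f [-1.6 -1.4  5.8]
z 164.6 f [-0.6 -1.2  6.4]
```

```bash

python3 -m inch '[[[255,0,0,0.02,0,0,0]]]' >/dev/null && python3 g.py 9 && python3 -m inch '[[[255,0,0,0.02,0,0,0]]]' >/dev/null && python3 g.py 9 && python3 -m inch '[[[255,0,0,0.02,0,0,0]]]' >/dev/null && python3 g.py 9 &&  python3 -m inch '[[[255,0,0,0.02,0,0,0]]]' >/dev/null && python3 g.py 9 &&  python3 -m inch '[[[255,0,0,0.02,0,0,0]]]' >/dev/null && python3 g.py 9 && python3 -m inch '[[[255,0,0,0.02,0,0,0]]]' >/dev/null && python3 g.py 9 && python3 -m inch '[[[255,0,0,0.02,0,0,0]]]' >/dev/null && python3 g.py 9 && python3 -m inch '[[[255,0,0,0.02,0,0,0]]]' >/dev/null && python3 g.py 9 &&  python3 -m inch '[[[255,0,0,0.02,0,0,0]]]' >/dev/null && python3 g.py 9 &&  python3 -m inch '[[[255,0,0,0.02,0,0,0]]]' >/dev/null && python3 g.py 9
```

```text
z 164.5 f [-1.4 -0.9  8.2]
z 164.4 f [-2.9 -1.   9. ]
z 164.2 f [-2.3 -0.1  8.8]
z 164.1 f [-2.  -0.2  9.4]
```

```bash

python3 -m inch '[[[255,0,0,0.02,0,0,0]]]' >/dev/null && python3 g.py 10.5 && python3 -m inch '[[[255,0,0,0.01,0,0,0]]]' >/dev/null && python3 g.py 10.5 ; python3 -m inch '[[[255,0,0,0,0,0,0]]]' >/dev/null ; python3 g.py 11
```

```text
z 164.0 f [-1.4 -0.5  7.9]
z 163.9 f [-2.4 -1.3  8.8]
z 164.0 f [-2.5 -0.9  9.2]
```

```bash

python3 -m inch '[[[255,0,0,0.02,0,0,0]]]' >/dev/null && python3 g.py 10.3 && python3 -m inch '[[[255,0,0,0.02,0,0,0]]]' >/dev/null && python3 g.py 10.3 && python3 -m inch '[[[255,0,0,0.02,0,0,0]]]' >/dev/null && python3 g.py 10.3 ; python3 -m inch '[[[255,0,0,0,0,0,0]]]' >/dev/null ; python3 g.py 11
```

```text
z 163.8 f [-2.9 -0.7  9.7]
z 163.7 f [-1.7 -0.5 10.1]
z 163.6 f [-3.2 -1.3 10.8]
z 163.6 f [-3.2 -1.3 10.4]
```

```bash

python3 -m inch '[[[255,0,0,-0.4,0,0,0],[255,0,0,-1,0,0,0],[255,0,0,-1.8,0,0,0],[255,0,0,-3,0,0,0],[255,0,0,-5,0,0,0],[0,0,0,-8,0,0,0],[0,0,0,-10.5,0,0,0],[0,0,0,-10.5,0,0,0],[0,0,0,-10.5,0,0,0]]]'; python3 - <<'E'
from h import *
i=read_camera('wrist');ci=camera_info('wrist');cv2.imwrite('pics/w2.png',i[...,::-1])
b=blobs((mask(i,'red')))
h=cv2.cvtColor(i,cv2.COLOR_RGB2HSV).astype(int);H,S,V=h[...,0],h[...,1],h[...,2]
m=((H<8)|(H>172))&(S>150)&(V>40);m[:,:180]=0;m[:,320:]=0
b=blobs(m.astype('uint8'))[0];print(b.min(0),b.max(0),rect(ci,b,190),rect(ci,b,163))
print(read_state()['ft_force'])
topose([570,-35.6,190],196.7)
E
```

```text
time_s: 6.72
ee_pos: [572.2, -36.7, 269.1]
tcp_rot: [-3.141, 0.004, -2.852]
ft_force: [-0.4, -0.3, -0.2]
grip_width: 48.2
gripper_force: 0.0
[237 159] [269 230] (array([566.2, -36.3]), array([52.9, 22.5]), 16.5) (array([574.7, -33.4]), array([59.8, 25.4]), 16.5)
[-1.16254534 -0.35918752 -0.77164427]
shift cm [0.09 0.13 7.76] turn [-0.     0.001 -0.002]
```

View pics/w2.png

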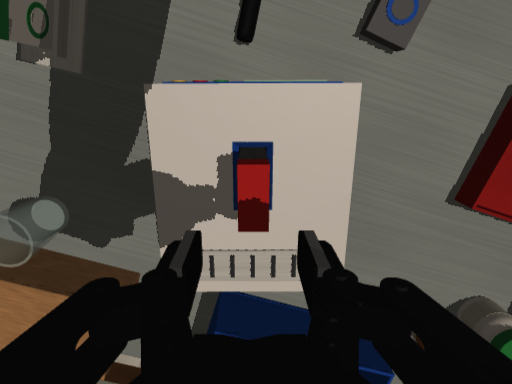

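The cassette has popped up: its red top now spans rows 159–230 near col 253, and its apparent width matches z=190. The fingers are still opening.

```bash

python3 -m inch '[[[0,0.17,0.13,0,0,0,0],[0,0.17,0.13,2,0,0,0],[0,0.17,0.13,4.5,0,0,0],[0,0.17,0.13,7,0,0,0],[0,0.17,0.13,9,0,0,0],[0,0.17,0.13,10.4,0,0,0],[0,0.17,0.13,10.9,0,0,0],[0,0.17,0.13,10.9,0,0,0]]]'; python3 -m inch '[[[255,0,0,0,0,0,0],[255,0,0,0,0,0,0],[255,0,0,0,0,0,0],[255,0,0,0,0,0,0],[255,0,0,0,0,0,0],[255,0,0,0,0,0,0],[255,0,0,0,0,0,0],[255,0,0,0,0,0,0]]]'
```

```text
time_s: 7.43
ee_pos: [566.7, -35.8, 155.8]
tcp_rot: [3.14, -0.005, -2.852]
ft_force: [0.9, 0.7, 0.6]
grip_width: 85.5
gripper_force: 0.0
time_s: 8.1
ee_pos: [569.4, -36.0, 158.9]
tcp_rot: [-3.141, 0.001, -2.852]
ft_force: [0.5, -0.1, 1.6]
grip_width: 21.5
gripper_force: 62.2
```

```bash

python3 -m inch '[[[255,0,0,-1,0,0,0],[255,0,0,-3,0,0,0],[255,0,0,-5,0,0,0],[255,0,0,-7,0,0,0],[255,0,0,-8.5,0,0,0],[255,0,0,-9,0,0,0],[255,0,0,-9,0,0,0]]]'; python3 - <<'E'
from h import *
topose([478,314,248],178.6)
E
```

```text
time_s: 8.68
ee_pos: [569.8, -36.0, 250.1]
tcp_rot: [-3.141, 0.003, -2.852]
ft_force: [-0.1, 0.5, -1.9]
grip_width: 21.2
gripper_force: 62.0
shift cm [-1.18 36.17  0.18] turn [-0.001  0.003  0.314]
```

```bash

python3 -m inch '[[[255,-0.1,3,0,0,0,0.03],[255,-0.2,7,0,0,0,0.06],[255,-0.4,11,0,0,0,0.1],[255,-0.5,15,0,0,0,0.15],[255,-0.6,19,0,0,0,0.2],[255,-0.8,23,0,0,0,0.25],[255,-0.9,27,0,0,0,0.3],[255,-1,31,0,0,0,0.31],[255,-1.1,34.5,0,0,0,0.314],[255,-1.2,36.2,0,0,0,0.314]]]'; python3 -m inch '[[[255,0,0,0,0,0,0],[255,0,0,0,0,0,0],[255,0,0,2,0,0,0]]]';python3 - <<'E'
from h import *
topose([478,314,90],178.6)
E
```

```text
time_s: 9.52
ee_pos: [475.0, 317.9, 246.8]
tcp_rot: [3.141, -0.003, 3.12]
ft_force: [0.3, -0.2, -0.3]
grip_width: 21.1
gripper_force: 62.1
time_s: 9.77
ee_pos: [478.9, 314.8, 230.8]
tcp_rot: [3.139, 0.005, 3.117]
ft_force: [0.9, 0.1, -1.1]
grip_width: 21.8
gripper_force: 62.1
shift cm [ 0.15 -0.11 14.08] turn [ 0.002  0.005 -0.   ]
```

```bash

python3 -m inch '[[[255,0,0,2,0,0,0],[255,0,0,5,0,0,0],[255,0,0,8,0,0,0],[255,0,0,11,0,0,0],[255,0,0,13.5,0,0,0],[255,0,0,14.8,0,0,0],[255,0,0,15,0,0,0],[255,0,0,15,0,0,0]]]';python3 g.py 1.5 && python3 -m inch '[[[255,0,0,0.1,0,0,0]]]' >/dev/null && python3 g.py 1.5&& python3 -m inch '[[[255,0,0,0.1,0,0,0]]]' >/dev/null && python3 g.py 1.5&& python3 -m inch '[[[255,0,0,0.1,0,0,0]]]' >/dev/null && python3 g.py 1.5&& python3 -m inch '[[[255,0,0,0.1,0,0,0]]]' >/dev/null && python3 g.py 1.5&& python3 -m inch '[[[255,0,0,0.1,0,0,0]]]' >/dev/null && python3 g.py 1.5&& python3 -m inch '[[[255,0,0,0.1,0,0,0]]]' >/dev/null && python3 g.py 1.5&& python3 -m inch '[[[255,0,0,0.1,0,0,0]]]' >/dev/null && python3 g.py 1.5
```

```text
time_s: 10.43
ee_pos: [476.5, 312.3, 77.2]
tcp_rot: [-3.139, -0.003, 3.115]
ft_force: [-0.1, 0.3, 0.4]
grip_width: 21.6
gripper_force: 62.1
z 77.2 f [-0.1  0.3  0.4]
z 78.3 f [0.6 0.6 0.7]
z 77.8 f [-0.2  0.4 -0.9]
z 76.8 f [-0.8  1.  -0.7]
z 75.5 f [ 1.2 -0.4 -0.6]
z 74.1 f [ 0.3  0.2 -1. ]
z 73.2 f [-2.3 -1.3 12.1]
```

```bash

python3 -m inch '[[[255,0,0,-0.07,0,0,0],[255,0,0,-0.07,0,0,0],[150,0,0,-0.07,0,0,0],[100,0,0,-0.07,0,0,0],[60,0,0,-0.07,0,0,0],[0,0,0,-0.07,0,0,0],[0,0,0,-0.07,0,0,0],[0,0,0,-0.07,0,0,0],[0,0,0,-0.07,0,0,0]]]'; python3 -m inch '[[[0,0,0,-1,0,0,0],[0,0,0,-3,0,0,0],[0,0,0,-6,0,0,0],[0,0,0,-9,0,0,0],[0,0,0,-12,0,0,0],[0,0,0,-15,0,0,0],[0,0,0,-16,0,0,0],[0,0,0,-16,0,0,0]]]'; python3 - <<'E'
from h import *
i=read_camera('wrist');ci=camera_info('wrist');cv2.imwrite('pics/w3.png',i[...,::-1])
topose([494,-294,235],180)
E
```

```text
time_s: 11.68
ee_pos: [477.2, 314.4, 73.1]
tcp_rot: [-3.142, -0.0, 3.117]
ft_force: [0.6, 0.3, -0.5]
grip_width: 85.8
gripper_force: 0.0
time_s: 12.35
ee_pos: [479.0, 315.6, 237.2]
tcp_rot: [3.137, 0.006, 3.117]
ft_force: [-0.1, -0.0, -0.7]
grip_width: 85.4
gripper_force: 0.0
shift cm [ -3.12 -60.83  -0.15] turn [ 0.002  0.003 -0.025]
```

View pics/w3.png

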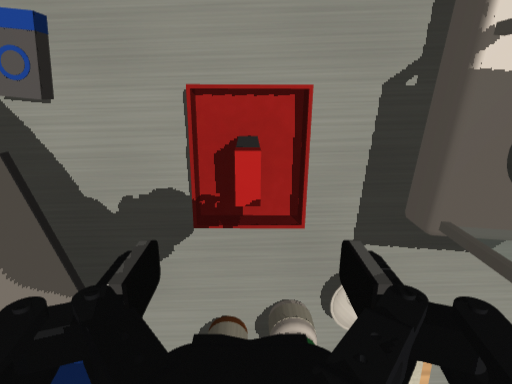

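The cassette stands upright in the red tray, its top at about (248,178). Next is the fresh one.

```bash

python3 -m inch '[[[0,-0.2,-3,0,0,0,0],[0,-0.4,-7,0,0,0,-0.01],[0,-0.6,-11,0,0,0,-0.02],[0,-0.8,-15,0,0,0,-0.02],[0,-1,-19,0,0,0,-0.02],[0,-1.2,-23,0,0,0,-0.02],[0,-1.4,-27,0,0,0,-0.02],[0,-1.6,-31,0,0,0,-0.02],[0,-1.8,-35,0,0,0,-0.02],[0,-2,-39,0,0,0,-0.02]]]' >/dev/null; python3 -m inch '[[[0,-0.2,-4,0,0,0,0],[0,-0.4,-8,0,0,0,0],[0,-0.6,-12,0,0,0,0],[0,-0.8,-16,0,0,0,0],[0,-0.9,-19,0,0,0,0],[0,-1,-21,0,0,0,0],[0,-1.1,-21.8,0,0,0,0],[0,-1.1,-21.8,0,0,0,0],[0,-1.1,-21.8,0,0,0,0]]]';python3 - <<'E'
from h import *
i=read_camera('wrist');ci=camera_info('wrist');cv2.imwrite('pics/w4.png',i[...,::-1])
for b in blobs(mask(i,'green'))[:3]: print(b.min(0),b.max(0),rect(ci,b,105))
topose([494,-294,235],180)
E
```

```text
time_s: 13.98
ee_pos: [496.7, -293.0, 231.6]
tcp_rot: [3.139, -0.003, 3.137]
ft_force: [-0.3, 0.3, -0.5]
grip_width: 85.3
gripper_force: 0.0
[230 150] [258 210] (array([ 495.1, -297.1]), array([53.1, 22.3]), 3.3)
shift cm [ 0.29 -0.15 -0.29] turn [ 0.002 -0.002 -0.004]
```

View pics/w4.png

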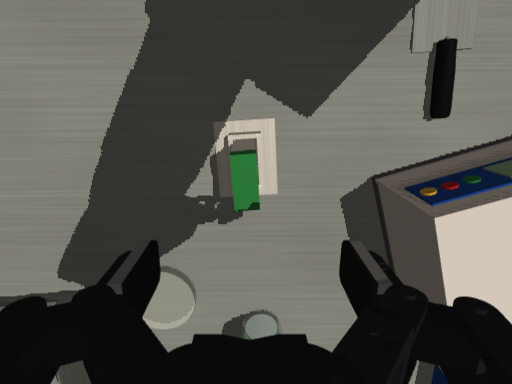

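The fresh cassette's green top is at rows 150–210, cols 230–258, in the stand with nothing close by.

```bash
python3 - <<'E'
from h import *
topose([496.8,-297,75],183.3)
E
```

```text
shift cm [-0.03 -0.48 15.71] turn [ 0.002 -0.002 -0.062]
```

```bash

python3 -m inch '[[[0,0,-0.2,2,0,0,-0.06],[0,0,-0.45,5,0,0,-0.06],[0,0,-0.45,8,0,0,-0.06],[0,0,-0.45,11,0,0,-0.06],[0,0,-0.45,13.5,0,0,-0.06],[0,0,-0.45,15.2,0,0,-0.06],[0,0,-0.45,15.6,0,0,-0.06],[0,0,-0.45,15.6,0,0,-0.06],[0,0,-0.45,15.6,0,0,-0.06]]]'; python3 - <<'E'
from h import *
topose([496.8,-297,75],183.3)
E
python3 -m inch '[[[255,0,0,0,0,0,0],[255,0,0,0,0,0,0],[255,0,0,0,0,0,0],[255,0,0,0,0,0,0],[255,0,0,0,0,0,0],[255,0,0,0,0,0,0],[255,0,0,0,0,0,0],[255,0,0,0,0,0,0]]]'
```

```text
time_s: 14.78
ee_pos: [498.1, -297.7, 78.0]
tcp_rot: [-3.141, 0.001, -3.085]
ft_force: [0.2, -0.2, 1.7]
grip_width: 85.8
gripper_force: 0.0
shift cm [0.12 0.08 0.3 ] turn [-0.     0.001 -0.001]
time_s: 15.45
ee_pos: [497.6, -298.6, 77.5]
tcp_rot: [-3.141, 0.001, -3.086]
ft_force: [-0.2, 0.5, 3.8]
grip_width: 21.5
gripper_force: 63.5
```

```bash

python3 -m inch '[[[255,0,0,-1,0,0,0],[255,0,0,-3,0,0,0],[255,0,0,-6,0,0,0],[255,0,0,-9,0,0,0],[255,0,0,-12,0,0,0],[255,0,0,-15,0,0,0],[255,0,0,-17,0,0,0],[255,0,0,-17,0,0,0],[255,0,0,-17,0,0,0]]]'; python3 - <<'E'
from h import *
topose([569.8,-36,245],196.6)
E
```

```text
time_s: 16.2
ee_pos: [498.0, -298.9, 248.5]
tcp_rot: [-3.14, 0.002, -3.086]
ft_force: [0.4, 0.4, -0.5]
grip_width: 21.5
gripper_force: 63.1
shift cm [-8.61 25.86  0.32] turn [-0.002  0.002 -0.235]
```

```bash

python3 -m inch '[[[255,-1,3,0,0,0,-0.03],[255,-2,6,0,0,0,-0.06],[255,-3.2,9.5,0,0,0,-0.1],[255,-4.4,13,0,0,0,-0.14],[255,-5.6,16.5,0,0,0,-0.18],[255,-6.8,20,0,0,0,-0.22],[255,-8,23.5,0,0,0,-0.234],[255,-8.4,25.3,0,0,0,-0.234],[255,-8.6,25.8,0,0,0,-0.234],[255,-8.6,25.8,0,0,0,-0.234]]]'; python3 -m inch '[[[255,0,0,0,0,0,0],[255,0,0,0,0,0,0],[255,0,0,0,0,0,0]]]';python3 - <<'E'
from h import *
ci=camera_info('wrist');i=read_camera('wrist');cv2.imwrite('pics/w5.png',i[...,::-1])
for b in blobs(mask(i,'green'))[:3]: print(b.min(0),b.max(0),rect(ci,b,245+27.5))
topose([569.8,-36,215],196.6)
E
```

```text
time_s: 17.03
ee_pos: [568.3, -34.6, 245.2]
tcp_rot: [3.14, -0.003, -2.85]
ft_force: [-0.3, -0.9, -1.3]
grip_width: 21.1
gripper_force: 63.0
time_s: 17.28
ee_pos: [568.6, -37.5, 246.8]
tcp_rot: [-3.142, -0.001, -2.854]
ft_force: [-0.3, 0.2, -1.2]
grip_width: 21.3
gripper_force: 63.0
[218 231] [280 266] (array([551.2, -43.5]), array([23.2, 14.5]), -73.6)
shift cm [-0.15  0.11  3.19] turn [-0.    -0.001 -0.003]
```

View pics/w5.png

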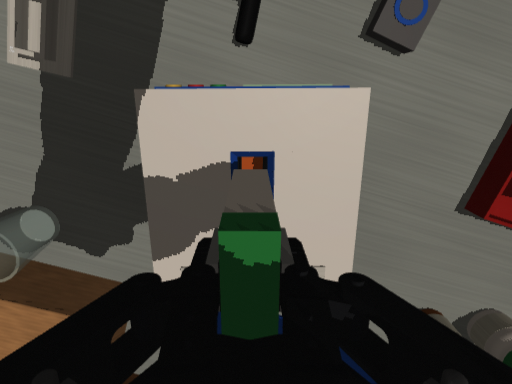

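The cassette hangs just above the bay: the blue rim's near edge is at row 152, cols 231–274, and the orange cradle is visible at (252,162). It needs about +1 mm along tool y.

```bash

python3 -m inch '[[[255,-0.1,0.11,1,0,0,0],[255,-0.1,0.11,2,0,0,0],[255,-0.1,0.11,3,0,0,0],[255,-0.1,0.11,3.5,0,0,0],[255,-0.1,0.11,3.6,0,0,0]]]'; python3 g.py 3 && python3 -m inch '[[[255,0,0,0.2,0,0,0],[255,0,0,0.4,0,0,0]]]' >/dev/null && python3 g.py 3 && python3 -m inch '[[[255,0,0,0.15,0,0,0],[255,0,0,0.3,0,0,0]]]' >/dev/null && python3 g.py 3&& python3 -m inch '[[[255,0,0,0.15,0,0,0],[255,0,0,0.3,0,0,0]]]' >/dev/null && python3 g.py 3&& python3 -m inch '[[[255,0,0,0.15,0,0,0],[255,0,0,0.3,0,0,0]]]' >/dev/null && python3 g.py 3&& python3 -m inch '[[[255,0,0,0.15,0,0,0],[255,0,0,0.3,0,0,0]]]' >/dev/null && python3 g.py 3
```

```text
time_s: 17.75
ee_pos: [568.4, -34.8, 209.0]
tcp_rot: [3.14, -0.004, -2.852]
ft_force: [-1.0, -0.6, -1.9]
grip_width: 21.4
gripper_force: 63.0
z 209.0 f [-1.  -0.6 -1.9]
z 207.1 f [ 0.7 -0.3 -1.4]
z 204.3 f [ 0.3 -0.7 -0.9]
z 201.3 f [-0.3  0.3 -1.6]
z 198.1 f [-0.2  0.2 -1.1]
z 195.0 f [ 0.9  0.3 -1.9]
```

```bash

python3 -m inch '[[[255,0,0,0.2,0,0,0],[255,0,0,0.4,0,0,0]]]' >/dev/null && python3 g.py 2 && python3 -m inch '[[[255,0,0,0.2,0,0,0],[255,0,0,0.4,0,0,0]]]' >/dev/null && python3 g.py 2&& python3 -m inch '[[[255,0,0,0.2,0,0,0],[255,0,0,0.4,0,0,0]]]' >/dev/null && python3 g.py 2&& python3 -m inch '[[[255,0,0,0.2,0,0,0],[255,0,0,0.4,0,0,0]]]' >/dev/null && python3 g.py 2&& python3 -m inch '[[[255,0,0,0.2,0,0,0],[255,0,0,0.4,0,0,0]]]' >/dev/null && python3 g.py 2&& python3 -m inch '[[[255,0,0,0.2,0,0,0],[255,0,0,0.4,0,0,0]]]' >/dev/null && python3 g.py 2&& python3 -m inch '[[[255,0,0,0.2,0,0,0],[255,0,0,0.3,0,0,0]]]' >/dev/null && python3 g.py 2
```

```text
z 191.1 f [ 0.4  0.6 -0.5]
z 187.0 f [ 1.2  0.  -0.9]
z 183.0 f [ 1.2 -0.2 -1.2]
z 179.0 f [ 1.3  1.1 -1.3]
z 175.0 f [ 0.5  0.7 -0.7]
z 171.0 f [ 1.2 -0.  -0.7]
z 168.0 f [ 1.1  0.3 -0.5]
```

```bash

python3 -m inch '[[[255,0,0,0.1,0,0,0]]]' >/dev/null && python3 g.py 1.3 && python3 -m inch '[[[255,0,0,0.1,0,0,0]]]' >/dev/null && python3 g.py 1.3&& python3 -m inch '[[[255,0,0,0.1,0,0,0]]]' >/dev/null && python3 g.py 1.3&& python3 -m inch '[[[255,0,0,0.1,0,0,0]]]' >/dev/null && python3 g.py 1.3&& python3 -m inch '[[[255,0,0,0.05,0,0,0]]]' >/dev/null && python3 g.py 1.3&& python3 -m inch '[[[255,0,0,0.05,0,0,0]]]' >/dev/null && python3 g.py 1.3&& python3 -m inch '[[[255,0,0,0.05,0,0,0]]]' >/dev/null && python3 g.py 1.3&& python3 -m inch '[[[255,0,0,0.05,0,0,0]]]' >/dev/null && python3 g.py 1.3&& python3 -m inch '[[[255,0,0,0.05,0,0,0]]]' >/dev/null && python3 g.py 1.3&& python3 -m inch '[[[255,0,0,0.05,0,0,0]]]' >/dev/null && python3 g.py 1.3&& python3 -m inch '[[[255,0,0,0.05,0,0,0]]]' >/dev/null && python3 g.py 1.3
```

```text
z 167.1 f [ 0.4  0.3 -0.1]
z 166.1 f [ 1.3 -0.9 -0.7]
z 165.2 f [ 1.   0.4 -0.3]
z 164.2 f [ 1.1 -0.3 -0.2]
z 163.6 f [0.6 0.  0.1]
z 163.2 f [ 2.1  0.3 -0.7]
z 162.7 f [ 1.5  0.4 -0.9]
z 162.3 f [1.6 0.3 2.6]
```

```bash

python3 -m inch '[[[150,0,0,0,0,0,0],[100,0,0,0,0,0,0],[50,0,0,0,0,0,0],[0,0,0,0,0,0,0],[0,0,0,0,0,0,0],[0,0,0,0,0,0,0],[0,0,0,-1.5,0,0,0],[0,0,0,-4,0,0,0],[0,0,0,-6,0,0,0],[0,0,0,-6,0,0,0]]]'; python3 -m inch '[[[255,0,0,-0.2,0,0,0],[255,0,0,-0.2,0,0,0],[255,0,0,-0.2,0,0,0],[255,0,0,-0.2,0,0,0],[255,0,0,-0.2,0,0,0],[255,0,0,-0.2,0,0,0],[255,0,0,-0.2,0,0,0],[255,0,0,-0.2,0,0,0]]]'; python3 g.py 3
```

```text
time_s: 21.25
ee_pos: [572.2, -35.0, 226.4]
tcp_rot: [-3.139, 0.007, -2.852]
ft_force: [0.6, -0.0, -0.2]
grip_width: 85.3
gripper_force: 0.0
time_s: 21.92
ee_pos: [569.6, -34.8, 223.9]
tcp_rot: [3.141, -0.0, -2.852]
ft_force: [0.3, -0.2, -0.1]
grip_width: -0.3
gripper_force: 0.0
z 223.9 f [ 0.3 -0.2 -0.1]
```

```bash

python3 -m inch '[[[255,0,0,0.5,0,0,0],[255,0,0,1.1,0,0,0],[255,0,0,1.6,0,0,0],[255,0,0,1.8,0,0,0],[255,0,0,1.9,0,0,0],[255,0,0,2,0,0,0],[255,0,0,2.1,0,0,0],[255,0,0,2.2,0,0,0],[255,0,0,2.3,0,0,0]]]' >/dev/null; python3 g.py 7 && python3 -m inch '[[[255,0,0,0.15,0,0,0],[255,0,0,0.3,0,0,0]]]' >/dev/null && python3 g.py 7 && python3 -m inch '[[[255,0,0,0.15,0,0,0],[255,0,0,0.3,0,0,0]]]' >/dev/null && python3 g.py 7 && python3 -m inch '[[[255,0,0,0.15,0,0,0],[255,0,0,0.3,0,0,0]]]' >/dev/null && python3 g.py 7 && python3 -m inch '[[[255,0,0,0.15,0,0,0],[255,0,0,0.3,0,0,0]]]' >/dev/null && python3 g.py 7 && python3 -m inch '[[[255,0,0,0.15,0,0,0],[255,0,0,0.3,0,0,0]]]' >/dev/null && python3 g.py 7 && python3 -m inch '[[[255,0,0,0.15,0,0,0],[255,0,0,0.3,0,0,0]]]' >/dev/null && python3 g.py 7 && python3 -m inch '[[[255,0,0,0.15,0,0,0],[255,0,0,0.3,0,0,0]]]' >/dev/null && python3 g.py 7 && python3 -m inch '[[[255,0,0,0.15,0,0,0],[255,0,0,0.3,0,0,0]]]' >/dev/null && python3 g.py 7 && python3 -m inch '[[[255,0,0,0.15,0,0,0],[255,0,0,0.3,0,0,0]]]' >/dev/null && python3 g.py 7
```

```text
z 201.4 f [-0.6 -0.1  1.7]
z 198.3 f [-0.7 -0.1  1.8]
z 195.1 f [-1.6 -0.2  2.3]
z 192.1 f [-0.6 -0.1  3.3]
z 189.1 f [-1.1 -0.2  2.7]
z 186.0 f [-1.2  0.2  2.6]
z 183.0 f [-1.2  0.1  2.3]
z 180.0 f [-1.1 -0.7  3.4]
z 177.0 f [-1.2  0.4  3. ]
z 174.0 f [-0.1  0.2  2.7]
```

```bash

python3 -m inch '[[[255,0,0,0.1,0,0,0],[255,0,0,0.2,0,0,0]]]' >/dev/null && python3 g.py 6 && python3 -m inch '[[[255,0,0,0.1,0,0,0],[255,0,0,0.15,0,0,0]]]' >/dev/null && python3 g.py 6 && python3 -m inch '[[[255,0,0,0.03,0,0,0]]]' >/dev/null && python3 g.py 6.5 && python3 -m inch '[[[255,0,0,0.03,0,0,0]]]' >/dev/null && python3 g.py 6.5&& python3 -m inch '[[[255,0,0,0.03,0,0,0]]]' >/dev/null && python3 g.py 6.5&& python3 -m inch '[[[255,0,0,0.03,0,0,0]]]' >/dev/null && python3 g.py 6.5&& python3 -m inch '[[[255,0,0,0.03,0,0,0]]]' >/dev/null && python3 g.py 6.5&& python3 -m inch '[[[255,0,0,0.03,0,0,0]]]' >/dev/null && python3 g.py 6.5&& python3 -m inch '[[[255,0,0,0.03,0,0,0]]]' >/dev/null && python3 g.py 6.5&& python3 -m inch '[[[255,0,0,0.03,0,0,0]]]' >/dev/null && python3 g.py 6.5&& python3 -m inch '[[[255,0,0,0.03,0,0,0]]]' >/dev/null && python3 g.py 6.5&& python3 -m inch '[[[255,0,0,0.03,0,0,0]]]' >/dev/null && python3 g.py 6.5&& python3 -m inch '[[[255,0,0,0.03,0,0,0]]]' >/dev/null && python3 g.py 6.5&& python3 -m inch '[[[255,0,0,0.03,0,0,0]]]' >/dev/null && python3 g.py 6.5&& python3 -m inch '[[[255,0,0,0.03,0,0,0]]]' >/dev/null && python3 g.py 6.5
```

```text
z 172.0 f [-1.2 -0.3  2.8]
z 170.6 f [-0.4 -0.2  3.9]
z 170.3 f [-0.5  0.6  3. ]
z 170.1 f [-2.   0.1  2.3]
z 169.8 f [-0.6  0.2  2.9]
z 169.5 f [-1.5 -0.7  3.5]
z 169.2 f [-1.4 -0.5  4. ]
z 168.9 f [-0.8 -0.1  3.1]
z 168.5 f [-1.3  1.   3.7]
z 168.3 f [-1.2 -1.2  3.1]
z 168.0 f [-1.6  0.6  4.8]
z 167.8 f [-1.2 -0.6  4.6]
z 167.5 f [-1.8 -0.4  5.4]
z 167.3 f [-2.2 -0.7  5.7]
z 167.1 f [-2.8  0.5  6.1]
```

```bash

python3 -m inch '[[[255,0,0,0.03,0,0,0]]]' >/dev/null && python3 g.py 9.3 && python3 -m inch '[[[255,0,0,0.03,0,0,0]]]' >/dev/null && python3 g.py 9.3&& python3 -m inch '[[[255,0,0,0.03,0,0,0]]]' >/dev/null && python3 g.py 9.3&& python3 -m inch '[[[255,0,0,0.03,0,0,0]]]' >/dev/null && python3 g.py 9.3&& python3 -m inch '[[[255,0,0,0.02,0,0,0]]]' >/dev/null && python3 g.py 9.3&& python3 -m inch '[[[255,0,0,0.02,0,0,0]]]' >/dev/null && python3 g.py 9.3&& python3 -m inch '[[[255,0,0,0.02,0,0,0]]]' >/dev/null && python3 g.py 9.3&& python3 -m inch '[[[255,0,0,0.02,0,0,0]]]' >/dev/null && python3 g.py 9.3; python3 -m inch '[[[255,0,0,0,0,0,0]]]' >/dev/null; python3 g.py 9
```

```text
z 166.9 f [-2.1 -0.4  7.6]
z 166.7 f [-1.9  0.2  7.4]
z 166.5 f [-2.2 -0.1  8.2]
z 166.3 f [-3.2 -0.4  8. ]
z 166.2 f [-2.4 -0.7  8.5]
z 166.0 f [-2.9  0.4  8.7]
z 165.9 f [-3.2 -0.9  9.4]
z 166.0 f [-2.  -1.5  8.6]
```

Two or three more small steps for margin, the same level as the eject push.

```bash

python3 -m inch '[[[255,0,0,0.02,0,0,0]]]' >/dev/null && python3 g.py 10.3 && python3 -m inch '[[[255,0,0,0.02,0,0,0]]]' >/dev/null && python3 g.py 10.3 && python3 -m inch '[[[255,0,0,0.02,0,0,0]]]' >/dev/null && python3 g.py 10.3; python3 -m inch '[[[255,0,0,0,0,0,0]]]' >/dev/null; python3 g.py 11
python3 -m inch '[[[255,0,0,-0.2,0,0,0],[255,0,0,-0.5,0,0,0],[255,0,0,-0.8,0,0,0],[255,0,0,-1.1,0,0,0],[255,0,0,-1.5,0,0,0],[255,0,0,-3,0,0,0],[255,0,0,-6,0,0,0],[0,0,0,-9,0,0,0],[0,0,0,-10.3,0,0,0],[0,0,0,-10.3,0,0,0]]]'; python3 - <<'E'
from h import *
i=read_camera('wrist');ci=camera_info('wrist');j=read_camera('scene')
cv2.imwrite('pics/w6.png',np.hstack([i,j])[::1,::1,::-1][:,:, :]);a=np.hstack([i[60:300,120:400],j[60:300,120:400]]);cv2.imwrite('pics/w6.png',a[...,::-1])
for b in blobs(mask(i,'green'))[:3]: print(b.min(0),b.max(0),rect(ci,b,163),rect(ci,b,190))
E
```

```text
z 165.8 f [-1.7  0.   9.7]
z 165.6 f [-2.2 -0.4  9.7]
z 165.5 f [-3.4 -0.4  9.8]
z 165.5 f [-2.3 -0.   9.6]
time_s: 27.42
ee_pos: [572.0, -34.9, 271.2]
tcp_rot: [-3.139, 0.007, -2.852]
ft_force: [0.6, -0.4, 0.7]
grip_width: 35.7
gripper_force: 0.0
[237 153] [265 213] (array([566.2, -35.8]), array([50. , 22.3]), 17.4) (array([558.6, -38.2]), array([44.2, 19.7]), 17.4)
[496 337] [511 364] (array([657.8, 242.8]), array([33.3, 13.9]), 30.5) (array([639.6, 208.3]), array([29.5, 12.3]), 30.5)
```

View pics/w6.png

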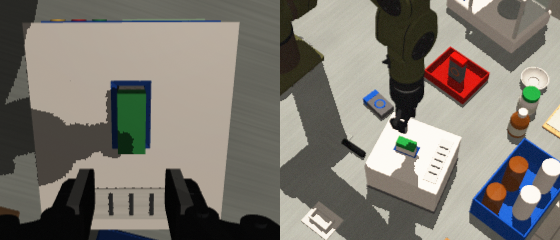

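The fresh cassette is held: its green top measures 50 × 22.3 mm on the z=163 plane. The used one stands in the tray, and nothing else has moved.

```bash
python3 -c "
from cell import *
print(job_done())"
```

```text
the job is handed in; nothing more can be done
None
```

The used cassette is standing in the red tray and the fresh one is latched in the bay. Wrist force read no more than about 11 N during the catch pushes, and the job is handed in at about 27.5 s.

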